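# Reseat the skewed lid of a bearing dish

### The job

The shallow lid of the parts dish was left skewed, hung up on the rim, so dust can reach the bearing inside. Hold it by its tab and tip the tab edge up first, about 20 mm, while the opposite edge stays down on the dish; then raise the whole lid until even its lowest edge is just above the rim, no more than about five centimetres up in all, and gently set it back (do not drop it) centred and flat, with its skirt down round the outside of the dish. Let go, and leave everything else on the bench alone.

Things in the scene. Friction and masses are not known exactly. Their poses are not given: they have to be found in the camera images.
- dish_rim (a point): Dark steel round parts dish, fixed to the bench by its magnetic foot (it does not move); outer diameter 116, wall 4, height 40 mm, open at the top; a bearing 12 mm high sits fixed on its floor. This point is the centre of its mouth at rim height (40 mm above the bench); z is up, and -x points to the side where the lid's tab lies.
- lid_center (a point): Loose aluminium lid, 0.1 to 0.21 kg: plate 4 mm thick, skirt below it 8 mm deep, 4 mm thick; overall 134 mm across, 12 mm high, 126 mm across inside the skirt (5 mm play all round the dish). Point on its axis, half-way up. z: lid axis, up; the tab points along -x. Seated flat, the point is on the dish's axis, 2 mm below rim height.
- lid_tab (a point): Centre of the lid's tab: bar 54 mm long (lid's x), 16 wide (y), 10 thick, free below, 52 mm of it clear of the skirt. 95 mm from the lid's axis along -x, 1 mm above lid_center along the lid's z; lid's axes. Pinch it across its width from above; a firm grip (60 N or more) holds the lid rigidly.
- lid_far (a point): Outer lower edge of the skirt opposite the tab: 67 mm from the lid's axis along +x, 6 mm below lid_center; lid's axes. At the start the lid is 10 to 22 mm off centre to this side and slopes about 0.12 rad, tab side high: plate on the far rim, skirt on the rim at the sides; lifted by the tab it pivots on the far rim.
- tin: Bystander: smaller closed tin, 92 mm across, 48 mm high with a small knob, fixed to the bench; it has no tab. Origin at the centre of its underside. The dish and the tin stand in either order left and right.
- screwdriver: Bystander: screwdriver 190 mm long lying on the bench. Leave it.
- wrench: Bystander: double ring spanner 164 mm long lying flat on the bench, nearest the robot. Leave it.
- spray: Bystander: white can 60 mm across, 190 mm tall. Leave it.
- jar: Bystander: jar 72 mm across, 90 mm tall. Leave it.
- extension: Bystander: socket extension 125 mm long lying on the bench. Leave it.
- bracket: Bystander: steel block 90 x 50 x 30 mm with an upright stud 60 mm tall. Leave it.
Things that resemble listed ones, but are neither listed nor needed, are in the scene too. Leave any turquoise or yellow look-alike of the part that bears dish_rim alone.

How it is judged:
By the outcome, as a careful person would: the job done as asked, in the order asked, and still so for the second after the job is handed in, with the robot touching nothing.
It also fails if it takes over 42 s, if anything falls off the work surface, if the arm or the gripper's body presses on something with over 40 N, if the wrist force passes 120 N, or if a joint passes its speed limit or range.

### The arm

A 7-joint arm with a two-finger parallel gripper is mounted at the origin on the work surface. World frame = base frame: x ahead of the robot, y to its left, z up, the work surface at z = 0. Lengths are in m, angles in rad, forces in N, time in s.
With the tool pointing down it reaches from about 0.4 to 0.85 m from the base axis. Payload 10.4 kg.
Tool frame: the origin (TCP) lies at the centre of the arm's flange, where the gripper is bolted on; the fingertips stand 182 mm ahead of it and the grasp point (between the pads) lies 164 mm ahead of it; z points along the fingers, y is the direction in which the jaws open and shut (so a half turn about z gives the same grasp; the last joint's range is limited). The gripper opens to 87 mm and grips with 3 to 60 N. Pads are 19 mm wide; open, the fingers measure 117 mm over their backs; the gripper's body (75 mm by 190 mm) begins 51 mm behind the grasp point.
Start: joints at [1.213, 0.332, -0.065, 1.46, 0.022, 1.35, -0.088], TCP at [0.205, -0.59, 0.405] pointing down, gripper open.
Joint ranges: [-2.6, 2.6], [-0.5, 2.12], [-1.47, 1.34], [0.16, 2.42], [-1.27, 4.41], [0.06, 2.06], [-2.6, 2.6]. Speed limits (rad/s): [2.22, 2.22, 2.79, 2.79, 3.14, 3.14, 3.14].

### API

Orientations are given as a 3x3 rotation matrix whose columns are the frame's x, y, z axes.
In Python, from station import robot gives the robot as it stands.
- The arm moves only by the shell command python3 -m creep 'ROWS'. ROWS is JSON, a list of rows, each a list of 3 entries, a list of its own where there are three numbers: the shift along the tool's x, y, z in units of 25 mm (1.0 is 25 mm), then the turn, a rotation vector about the tool's x, y, z in units of 6 degrees (1.0 is 6 degrees), then the closure in counts, from 0 (fully open) to 255 (shut). A call has 1 to 8 rows; each row shifts and turns the commanded pose from where the row before left it, along the tool's axes as they then stand; what a row does not reach is not made up. A row lasts 1/10 s, in which the tool goes at most 50 mm and 8.59 degrees, less where a joint would pass 70% of its speed; a pose out of reach is approached as far as the arm can. A call is refused whole if a number of a shift passes 1 or a number of a turn 1, either way. A call with a gripper value outside its range is refused whole. The fingers move at their own pace and stop on an object; the grip force is fixed at half the most. Time passes only in rows, so rows that do not move let the fingers close. It gives the time, the measured TCP pose, the force and the opening at its end, in the units of the state.
- robot.get_obs(): the state, without advancing time (a new reading comes with each control period).
- robot.grab_frame(name): name is "side" or "top" or "wrist"; returns a dict with "color" (384x512x3 uint8, red, green, blue), "z_map" (384x512 float32, m along the optical axis (not along the pixel's ray), 0 where there is no reading), "K" (3x3 intrinsics, pixels), "D" ([k1, k2, p1, p2, k3] as OpenCV has them; the pictures are not rectified), "origin" and "orientation" of the camera in the world; the wrist camera has in their place "T_tool_cam" (4x4, takes a point from camera to tool coordinates, whose origin is the TCP and whose axes are the flange's). Camera axes: x right, y up, looking along -z (the intrinsics and any distortion apply to the point x, -y, -z); pixel columns grow to the right and rows downward; lengths in m; the calibration is good to about 2 mm. A picture is of the moment at which its call begins: read the wrist's pose just before it.
- robot.finish_job(): hands the job in, once; it reports no verdict.
The state is a dict: "clock": time; "joint_positions": joint angles; "joint_vel": joint speeds; "effort": joint torques, N m; "eef_pos": TCP position; "orientation": TCP orientation; "ft_force": force on the tool from outside, world axes, zero at the start; "ft_torque": the same for the moment, N m; "finger_gap": finger opening in m.
Only numpy, scipy, OpenCV 4.12 (cv2) and the standard library are available. Lean on these libraries where they do the work, as an engineer would, in place of code of your own. Each camera call takes 0.05 s, during which the arm holds its last target.

## Working session

There is one attempt and no reset: what is moved stays moved. The work goes in short steps, Python scripts to look and compute and a shell command to move; the robot and the scene stay as the last step left them, time stands still between calls to the robot, and variables do not carry over. Pictures are saved under pics/ and viewed, and the job is handed in when it is done.

```bash
ls; mkdir -p pics; python3 - <<'E'
from station import robot
import cv2,pickle
o=robot.get_obs(); print({k:o[k] for k in ("clock","eef_pos","orientation","finger_gap","ft_force")})
for n in ("top","side"):
    f=robot.grab_frame(n); pickle.dump(f,open(f"pics/{n}0.pkl","wb"))
    cv2.imwrite(f"pics/{n}0.png",f["color"][:,:,::-1]); print(n,f["K"],f["D"],f["origin"],f["orientation"])
E
```

```text
pics
{'clock': 0.0, 'eef_pos': array([ 0.20531918, -0.59017289,  0.40395141]), 'orientation': array([[ 9.44477743e-01,  3.28575007e-01, -5.07017471e-04],
       [ 3.28575395e-01, -9.44476796e-01,  1.33837510e-03],
       [-3.91096283e-05, -1.43065896e-03, -9.99998976e-01]]), 'finger_gap': 0.08700255221289341, 'ft_force': array([-0.32347321, -0.73108743, -1.14935788])}
top [[493.52004895   0.         253.3338434 ]
 [  0.         493.52004895 194.31678638]
 [  0.           0.           1.        ]] [-0.0861636  0.         0.         0.         0.       ] [ 0.24900932 -0.02189641  1.56342774] [[-0.00281617  0.98057476 -0.19612549]
 [-0.9997952  -0.00669143 -0.01909927]
 [-0.02004062  0.19603154  0.98039278]]
side [[476.19375858   0.         252.19242983]
 [  0.         476.19375858 187.97175671]
 [  0.           0.           1.        ]] [-0.17008659  0.          0.          0.          0.        ] [-0.11577937  0.83400034  0.6601324 ] [[-0.79080466  0.29113313 -0.5383953 ]
 [-0.61196458 -0.39230407  0.68672911]
 [-0.01128508  0.87254743  0.48839905]]
```

View pics/top0.png

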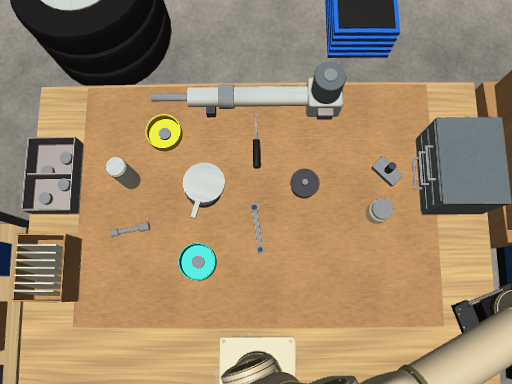

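View pics/side0.png

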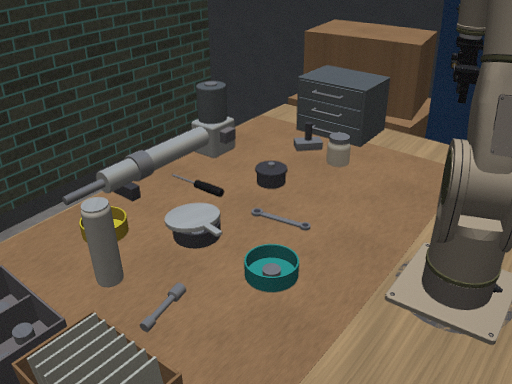

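The dish with the lid is at top (204,185), side (194,222), with its tab at top (195,212) pointing toward the robot. The look-alikes are yellow (164,132), turquoise (197,262) and the tabless tin (305,183). Only the first has an aluminium lid with a tab, so I'll confirm it in a crop and measure it.

```bash
cat > h.py <<'E'
import numpy as np,cv2,pickle
def und(f,uv):
    return cv2.undistortPoints(np.asarray(uv,float).reshape(-1,1,2),f["K"],np.array(f["D"])).reshape(-1,2)
def campose(f,o=None):
    if "T_tool_cam" in f:
        T=np.asarray(f["T_tool_cam"]); R=np.asarray(o["orientation"])
        return R@T[:3,:3], R@T[:3,3]+np.asarray(o["eef_pos"])
    return np.asarray(f["orientation"]),np.asarray(f["origin"])
def rays(f,uv,o=None):
    n=und(f,uv); d=np.c_[n[:,0],-n[:,1],-np.ones(len(n))]
    R,p=campose(f,o); return p,d@R.T
def onplane(f,uv,z,o=None):
    p,d=rays(f,uv,o); return p+d*((z-p[2])/d[:,2])[:,None]
def cloud(f,uv,o=None):
    uv=np.asarray(uv); p,d=rays(f,uv,o); z=f["z_map"][uv[:,1].astype(int),uv[:,0].astype(int)]
    return p+d*z[:,None], z>0
E
python3 - <<'E'
from h import *
f=pickle.load(open("pics/top0.pkl","rb")); s=pickle.load(open("pics/side0.pkl","rb"))
a=cv2.resize(f["color"][150:230,160:250],None,fx=4.4,fy=4.4,interpolation=cv2.INTER_CUBIC)
b=cv2.resize(s["color"][190:260,150:240],None,fx=4.4,fy=4.4,interpolation=cv2.INTER_CUBIC)
b=cv2.copyMakeBorder(b,0,a.shape[0]-b.shape[0],0,0,0)
cv2.imwrite("pics/crop0.png",np.hstack([a,b])[:,:,::-1])
for n,f,(u0,u1,v0,v1) in (("top",f,(175,232,155,225)),("side",s,(155,228,195,250))):
    g=np.stack(np.meshgrid(np.arange(u0,u1),np.arange(v0,v1)),-1).reshape(-1,2)
    P,ok=cloud(f,g); c=f["color"][g[:,1],g[:,0]].astype(int)
    m=ok&(P[:,2]>0.035)&(P[:,2]<0.09)&(c.max(1)-c.min(1)<25)&(c.mean(1)>120)
    Q=P[m]; print(n,m.sum(),Q.min(0),Q.max(0))
    # plate: fit plane robustly
    A=np.c_[Q[:,:2],np.ones(len(Q))]; w=np.ones(len(Q),bool)
    for _ in range(8):
        x=np.linalg.lstsq(A[w],Q[w,2],rcond=None)[0]; r=Q[:,2]-A@x; w=abs(r)<max(.002,1.5*np.median(abs(r)))
    print("plane",x,"slope",np.hypot(*x[:2]),"updir",x[:2]/np.hypot(*x[:2]),"res",r[w].std(),w.sum())
    pix=g[m]; np.save(f"pics/{n}pix.npy",pix); np.save(f"pics/{n}P.npy",Q)
E
```

```text
top 1391 [0.47877564 0.09952592 0.03555166] [0.6579873  0.231893   0.06809485]
plane [-0.10245972  0.02576335  0.10524167] slope 0.1056491609956519 updir [-0.96981104  0.24385762] res 0.0017028136951663141 945
side 1169 [0.47841244 0.09912416 0.04059532] [0.66004034 0.23319124 0.06537669]
plane [-0.11200347  0.02738123  0.112461  ] slope 0.1153018174472307 updir [-0.97139379  0.23747444] res 0.0008514164183599915 1119
```

View pics/crop0.png

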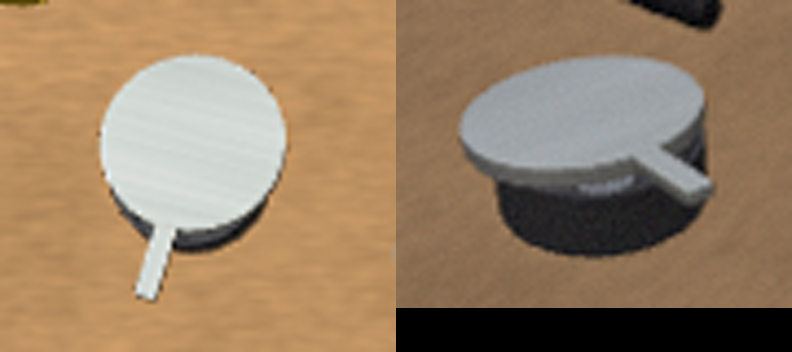

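The crop confirms an aluminium lid on a dark dish, tilted with its tab high and toward the robot. Next I'll compute the lid axes, the tab and the dish position.

```bash
python3 - <<'E'
from h import *
for n in ("top","side"):
    Q=np.load(f"pics/{n}P.npy")
    f=pickle.load(open(f"pics/{n}0.pkl","rb")); pix=np.load(f"pics/{n}pix.npy")
    m=np.zeros((384,512),np.uint8); m[pix[:,1],pix[:,0]]=255
    op=cv2.morphologyEx(m,cv2.MORPH_OPEN,cv2.getStructuringElement(cv2.MORPH_ELLIPSE,(15,15)))
    cs,_=cv2.findContours(op,cv2.RETR_EXTERNAL,cv2.CHAIN_APPROX_NONE); c=max(cs,key=cv2.contourArea)
    (cx,cy),ax,ang=cv2.fitEllipse(c)
    print(n,"ell",cx,cy,ax,ang,"world@z",onplane(f,[[cx,cy]],0.048))
    t=cv2.bitwise_and(m,cv2.bitwise_not(cv2.dilate(op,np.ones((3,3)))))
    k,l,st,ce=cv2.connectedComponentsWithStats(t); i=1+np.argmax(st[1:,4]); ys,xs=np.where(l==i)
    P,_=cloud(f,np.c_[xs,ys]); mu=np.median(P,0); 
    print(" tab n",len(P),"mean",P.mean(0),"min",P.min(0),"max",P.max(0))
    u,sv,vt=np.linalg.svd((P-P.mean(0))[:,:2]); print(" dir",vt[0], "yaw",np.degrees(np.arctan2(vt[0,1],vt[0,0])))
# dish: dark pixels
for n,(u0,u1,v0,v1) in (("top",(175,232,180,225)),("side",(155,240,205,256))):
    f=pickle.load(open(f"pics/{n}0.pkl","rb"))
    g=np.stack(np.meshgrid(np.arange(u0,u1),np.arange(v0,v1)),-1).reshape(-1,2)
    P,ok=cloud(f,g); c=f["color"][g[:,1],g[:,0]].astype(int)
    m=ok&(P[:,2]>0.006)&(P[:,2]<.036)&(c.mean(1)<90)&(c.max(1)-c.min(1)<25)
    Q=P[m]; A=np.c_[2*Q[:,:2],np.ones(len(Q))]
    from scipy.optimize import least_squares
    r=least_squares(lambda p:np.hypot(Q[:,0]-p[0],Q[:,1]-p[1])-0.058,[.575,.16],loss="soft_l1",f_scale=.002)
    print(n,"dish",r.x,m.sum(),np.std(r.fun),np.percentile(Q[:,2],[0,50,100]))
    r=least_squares(lambda p:np.hypot(Q[:,0]-p[0],Q[:,1]-p[1])-p[2],[.575,.16,.058],loss="soft_l1",f_scale=.002); print(r.x)
E
```

```text
top ell 203.0718536376953 182.9706573486328 (37.3057746887207, 39.1176643371582) 179.75929260253906 world@z [[0.58976845 0.16618499 0.048     ]]
 tab n 75 mean [0.50187363 0.19001047 0.05939239] min [0.47877564 0.17900039 0.03987288] max [0.52717937 0.20089084 0.06809485]
 dir [-0.97158446  0.23669311] yaw 166.30855311606953
side ell 187.2871856689453 216.5518341064453 (21.7459774017334, 45.65900421142578) 91.93008422851562 world@z [[0.59806468 0.17654239 0.048     ]]
 tab n 199 mean [0.57742671 0.1237199  0.05123358] min [0.52738505 0.09912416 0.04273388] max [0.64553378 0.16454581 0.05910809]
 dir [-0.95007225  0.31203   ] yaw 161.81838941935953
top dish [0.57930976 0.16725632] 35 0.0031451861781889236 [0.00622476 0.02358545 0.03584231]
[0.57480295 0.16752853 0.05407795]
side dish [0.57876507 0.16936597] 456 0.006031359853320632 [0.00602654 0.02001937 0.03599261]
[0.57710056 0.17119802 0.05582969]
```

```bash
python3 -c "
from station import robot
print(robot.grab_frame('wrist')['T_tool_cam'].round(3),robot.grab_frame('wrist')['K'])"
python3 -m creep '[[[0.97,-0.69,0],[0,0,0],0],[[0.97,-0.69,0],[0,0,0],0],[[0.97,-0.69,0],[0,0,0],0],[[0.97,-0.69,0],[0,0,0],0],[[0.97,-0.69,0],[0,0,0],0],[[0.97,-0.69,0],[0,0,0],0],[[0.97,-0.69,0],[0,0,0],0],[[0.97,-0.69,0],[0,0,0],0]]'
```

```text
[[-0.001  0.959  0.283  0.078]
 [ 1.     0.001  0.001  0.001]
 [ 0.     0.283 -0.959  0.019]
 [ 0.     0.     0.     1.   ]] [[293.28751907   0.         254.36832275]
 [  0.         293.28751907 195.05974865]
 [  0.           0.           1.        ]]
clock: 1.0
eef_pos: [0.3438, -0.3951, 0.4047]
orientation: [[0.944, 0.329, -0.0], [0.329, -0.944, -0.0], [-0.0, 0.0, -1.0]]
ft_force: [0.8, -0.1, -0.7]
finger_gap: 0.087
```

```bash

python3 -m creep '[[[0.97,-0.69,0],[0,0,0],0],[[0.97,-0.69,0],[0,0,0],0],[[0.97,-0.69,0],[0,0,0],0],[[0.97,-0.69,0],[0,0,0],0],[[0.97,-0.69,0],[0,0,0],0],[[0.97,-0.69,0],[0,0,0],0],[[0.97,-0.69,0],[0,0,0],0],[[0.97,-0.69,0],[0,0,0],0]]'
python3 -m creep '[[[0.39,-0.97,0],[0,0,0],0],[[0.39,-0.97,0],[0,0,0],0],[[0.39,-0.97,0],[0,0,0],0],[[0.39,-0.97,0],[0,0,0],0],[[0.39,-0.97,0],[0,0,0],0],[[0.39,-0.97,0],[0,0,0],0],[[0.39,-0.97,0],[0,0,0],0],[[0.39,-0.97,0],[0,0,0],0]]'
python3 -c "
from station import robot
print(robot.get_obs()['joint_positions'].round(3))"
```

```text
clock: 1.8
eef_pos: [0.4816, -0.2011, 0.4047]
orientation: [[0.945, 0.328, -0.0], [0.328, -0.945, -0.0], [-0.0, 0.0, -1.0]]
ft_force: [0.9, -0.5, -0.6]
finger_gap: 0.0872
clock: 2.6
eef_pos: [0.4909, 0.0078, 0.4047]
orientation: [[0.945, 0.328, 0.0], [0.328, -0.945, -0.0], [-0.0, 0.0, -1.0]]
ft_force: [-0.0, 0.2, 0.8]
finger_gap: 0.0871
[ 0.478  0.076 -0.608  1.778  0.045  1.302 -1.377]
```

```bash

python3 -m creep '[[[0.39,-0.97,0],[0,0,0],0],[[0.39,-0.97,0],[0,0,0],0],[[0.39,-0.97,0],[0,0,0],0],[[0.39,-0.97,0],[0,0,0],0],[[0.39,-0.97,0],[0,0,0],0],[[0.3,-0.8,0],[0,0,0],0],[[0,0,0],[0,0,-1],0],[[0,0,0],[0,0,-1],0]]'
python3 -m creep '[[[0,0,0],[0,0,-1],0],[[0,0,0],[0,0,-1],0],[[0,0,0],[0,0,-1],0],[[0,0,0],[0,0,-1],0],[[0,0,0],[0,0,-1],0],[[0,0,0],[0,0,-1],0],[[0,0,0],[0,0,-1],0],[[0,0,0],[0,0,-1],0]]'
python3 -m creep '[[[0,0,0],[0,0,-1],0],[[0,0,0],[0,0,-1],0],[[0,0,0],[0,0,-1],0],[[0,0,0],[0,0,-1],0],[[0,0,0],[0,0,-1],0],[[0,0,0],[0,0,-1],0],[[0,0,0],[0,0,-1],0],[[0,0,0],[0,0,-1],0]]'
python3 -m creep '[[[0,0,0],[0,0,-1],0],[[0,0,0],[0,0,-1],0],[[0,0,0],[0,0,-1],0],[[0,0,0],[0,0,-1],0],[[0,0,0],[0,0,-1],0],[[0,0,0],[0,0,-1],0],[[0,0,0],[0,0,-0.4],0],[[0,0,0],[0,0,0],0]]'
python3 - <<'E'
from station import robot
from h import *
o=robot.get_obs();f=robot.grab_frame("wrist"); pickle.dump((o,f),open("pics/w1.pkl","wb"))
print(o["joint_positions"].round(3)); cv2.imwrite("pics/w1.png",f["color"][:,:,::-1])
E
```

```text
clock: 3.4
eef_pos: [0.4976, 0.1595, 0.4046]
orientation: [[0.853, 0.523, -0.0], [0.523, -0.853, 0.0], [-0.0, -0.0, -1.0]]
ft_force: [-0.0, -0.3, 0.1]
finger_gap: 0.0873
clock: 4.2
eef_pos: [0.4977, 0.1586, 0.4046]
orientation: [[0.183, 0.983, -0.0], [0.983, -0.183, -0.0], [-0.0, -0.0, -1.0]]
ft_force: [-0.0, -0.4, 0.4]
finger_gap: 0.087
clock: 5.0
eef_pos: [0.4977, 0.1585, 0.4046]
orientation: [[-0.608, 0.794, -0.0], [0.794, 0.608, -0.0], [-0.0, -0.0, -1.0]]
ft_force: [-0.6, -0.2, 0.5]
finger_gap: 0.087
clock: 5.8
eef_pos: [0.4978, 0.1585, 0.4046]
orientation: [[-0.969, 0.249, -0.0], [0.249, 0.969, -0.0], [0.0, -0.0, -1.0]]
ft_force: [0.2, 0.1, 0.6]
finger_gap: 0.0868
[ 0.515  0.238 -1.031  1.689  0.209  1.334  0.767]
```

View pics/w1.png

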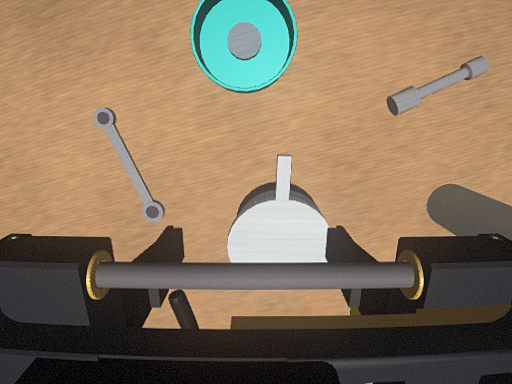

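The wrist picture shows the tab at (284,152–200) between the open fingers and offset sideways, with the turquoise dish at (244,40) behind it. I'll measure the tab in tool axes.

```bash
python3 - <<'E'
from h import *
o,f=pickle.load(open("pics/w1.pkl","rb"))
g=np.stack(np.meshgrid(np.arange(225,335),np.arange(145,262)),-1).reshape(-1,2)
P,ok=cloud(f,g,o); c=f["color"][g[:,1],g[:,0]].astype(int)
m=ok&(P[:,2]>.036)&(P[:,2]<.09)&(c.mean(1)>130)&(c.max(1)-c.min(1)<25)
Q=P[m]; print(m.sum(),Q.min(0),Q.max(0))
R=np.array(o["orientation"]); p=np.array(o["eef_pos"])
pix=g[m]; t=pix[:,1]<192
T=Q[t]; print("tab mean",T.mean(0),len(T)); u,s,vt=np.linalg.svd((T-T.mean(0))); print(vt[0],"yaw",np.degrees(np.arctan2(vt[0,1],vt[0,0])),"slope",vt[0,2])
L=(T-p)@R; print("tool frame min/max/mean",L.min(0),L.max(0),L.mean(0))
D=Q[~t]; A=np.c_[D[:,:2],np.ones(len(D))]; D=D[abs(D[:,2]-.055)<.02]; A=np.c_[D[:,:2],np.ones(len(D))]
x=np.linalg.lstsq(A,D[:,2],rcond=None)[0]; print("plane",x,np.hypot(*x[:2]))
# plate edge (contour) circle, R=67, using near-side arc
mm=np.zeros((384,512),np.uint8); mm[pix[:,1],pix[:,0]]=255
edge=[]
for r in range(205,240):
    xs=np.where(mm[r])[0]
    if len(xs): edge+= [(xs.min(),r),(xs.max(),r)]
edge=np.array(edge); E,ok=cloud(f,edge,o)
from scipy.optimize import least_squares
r=least_squares(lambda q:np.hypot(E[:,0]-q[0],E[:,1]-q[1])-.067,[.59,.166],loss="soft_l1",f_scale=.001); print("lid c",r.x,np.std(r.fun),len(E))
E
```

```text
5944 [0.47749043 0.10009941 0.04497583] [0.62941513 0.23106008 0.06524712]
tab mean [0.49893328 0.19112397 0.06097508] 487
[ 0.96161947 -0.25124484 -0.11029064] yaw -14.642494150110267 slope -0.11029064449075872
tool frame min/max/mean [-0.01467928  0.02434373  0.339348  ] [0.02779738 0.03973744 0.34798544] [0.00693744 0.03197526 0.34361729]
plane [-0.11789052  0.03025459  0.11434514] 0.12171078439529448
lid c [0.59439607 0.16552888] 0.0025474943212906113 70
```

```bash

python3 -m creep '[[[-0.85,0.64,0],[0,0.575,0],0],[[-0.85,0.64,0],[0,0.575,0],0],[[0,0,0.9],[0,0,0],0],[[0,0,0.9],[0,0,0],0],[[0,0,0.9],[0,0,0],0],[[0,0,0.9],[0,0,0],0],[[0,0,0.4],[0,0,0],0],[[0,0,0],[0,0,0],0]]'
python3 - <<'E'
from station import robot
from h import *
o=robot.get_obs();f=robot.grab_frame("wrist"); pickle.dump((o,f),open("pics/w2.pkl","wb"))
cv2.imwrite("pics/w2.png",f["color"][:,:,::-1])
R=np.array(o["orientation"]); p=np.array(o["eef_pos"]); print(p,p+.164*R[:,2],R)
g=np.stack(np.meshgrid(np.arange(180,400),np.arange(60,262)),-1).reshape(-1,2)
P,ok=cloud(f,g,o); c=f["color"][g[:,1],g[:,0]].astype(int)
m=ok&(P[:,2]>.04)&(P[:,2]<.09)&(c.mean(1)>120)&(c.max(1)-c.min(1)<25)
L=(P[m]-p)@R; t=L[:,0]>-.02
print("tab tool frame",L[t].min(0),L[t].max(0),np.median(L[t],0), "slope",np.polyfit(L[t][:,0],L[t][:,2],1),np.polyfit(L[t][:,0],L[t][:,1],1),"corrected grasp z", np.median(L[t][:,2]))
E
```

```text
clock: 6.65
eef_pos: [0.5349, 0.1818, 0.3032]
orientation: [[-0.961, 0.25, -0.118], [0.248, 0.968, 0.029], [0.122, -0.001, -0.993]]
ft_force: [-0.8, 0.8, 0.4]
finger_gap: 0.0878
[0.53493091 0.18180714 0.30317788] [0.51553266 0.18660873 0.14039996] [[-0.96108807  0.24963791 -0.11828201]
 [ 0.24791792  0.96833853  0.02927794]
 [ 0.12184591 -0.00118555 -0.99254832]]
tab tool frame [-0.01999644 -0.00743839  0.24250469] [0.02816523 0.00825941 0.2485937 ] [0.00514874 0.00076103 0.24493671] slope [0.01308381 0.24489046] [0.00854859 0.00063507] corrected grasp z 0.24493671045044513
```

View pics/w2.png

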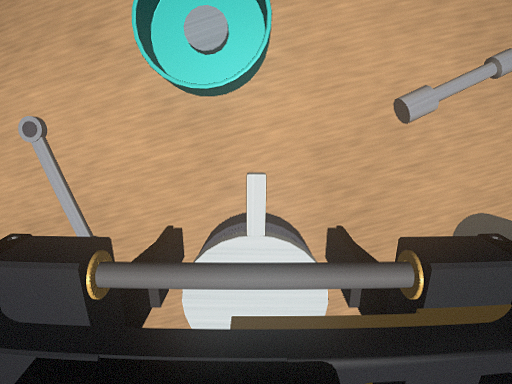

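The tab is centred between the fingers at (257,205), 1 mm off, so I'll descend 86 mm along the tool axis and close.

```bash

python3 -m creep '[[[-0.1,0.03,0.8],[0,0,0],0],[[0,0,0.8],[0,0,0],0],[[0,0,0.8],[0,0,0],0],[[0,0,0.6],[0,0,0],0],[[0,0,0.44],[0,0,0],0],[[0,0,0],[0,0,0],0],[[0,0,0],[0,0,0],150],[[0,0,0],[0,0,0],200]]'
python3 -m creep '[[[0,0,0],[0,0,0],255],[[0,0,0],[0,0,0],255],[[0,0,0],[0,0,0],255],[[0,0,0],[0,0,0],255],[[0,0,0],[0,0,0],255],[[0,0,0],[0,0,0],255]]'
python3 - <<'E'
from station import robot
from h import *
f=robot.grab_frame("side"); cv2.imwrite("pics/s2.png",cv2.resize(f["color"][130:290,100:300],None,fx=3.5,fy=3.5)[:,:,::-1])
o=robot.get_obs(); R=o["orientation"]; print(o["eef_pos"]+.164*R[:,2],o["finger_gap"],o["ft_force"],o["ft_torque"])
E
```

```text
clock: 7.5
eef_pos: [0.5283, 0.1849, 0.2195]
orientation: [[-0.962, 0.249, -0.115], [0.247, 0.968, 0.03], [0.119, 0.001, -0.993]]
ft_force: [0.0, -0.4, 0.7]
finger_gap: 0.0778
clock: 8.1
eef_pos: [0.5278, 0.1847, 0.2185]
orientation: [[-0.961, 0.249, -0.116], [0.247, 0.969, 0.03], [0.12, -0.0, -0.993]]
ft_force: [0.9, 0.0, -0.3]
finger_gap: 0.0312
[0.50871745 0.18959616 0.0556758 ] 0.02732517729266097 [ 0.73870712 -0.27454434  0.08977157] [ 0.02274883 -0.33757567  0.02329015]
```

View pics/s2.png

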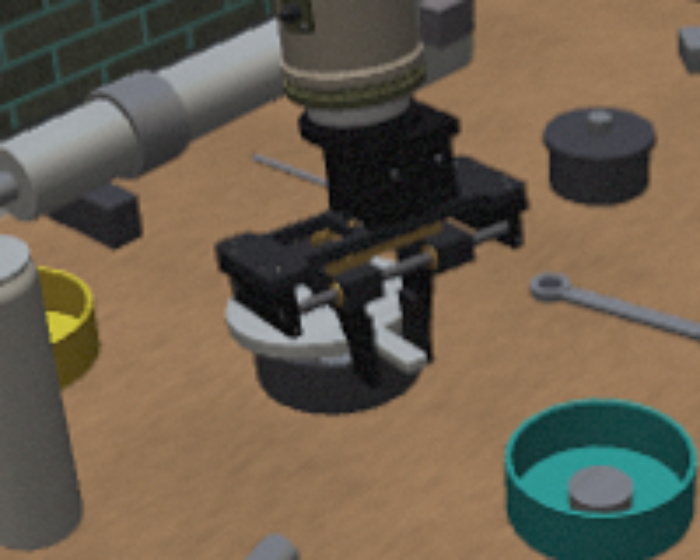

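The fingers straddle the tab (crop ~(390,330)) and are still closing, so I'll finish the closure.

```bash

python3 -m creep '[[[0,0,0],[0,0,0],255],[[0,0,0],[0,0,0],255],[[0,0,0],[0,0,0],255],[[0,0,0],[0,0,0],255],[[0,0,0],[0,0,0],255]]'
python3 - <<'E'
from station import robot
o=robot.get_obs(); R=o["orientation"]; print(o["eef_pos"]+.164*R[:,2],o["eef_pos"],R,o["finger_gap"],o["ft_force"],o["ft_torque"])
E
```

```text
clock: 8.65
eef_pos: [0.5278, 0.1847, 0.2185]
orientation: [[-0.961, 0.249, -0.116], [0.247, 0.969, 0.03], [0.12, -0.0, -0.993]]
ft_force: [-0.3, -0.7, -0.0]
finger_gap: 0.0156
[0.50874374 0.18955993 0.05567123] [0.52782351 0.18467466 0.21848431] [[-9.61498035e-01  2.48970898e-01 -1.16340105e-01]
 [ 2.47182490e-01  9.68510959e-01  2.97882277e-02]
 [ 1.20093068e-01 -1.15914316e-04 -9.92762631e-01]] 0.015612774987378916 [-0.34063058 -0.69753904 -0.00639989] [-0.0208937  -0.23625705 -0.00924257]
```

Gripped with a 15.6 mm gap. Now I'll tip the lid about the far rim: 8 steps of 0.18 units each, about 20 mm at the tab.

```bash

python3 -m creep '[[[-0.125,0,-0.1],[0,0.18,0],255],[[-0.125,0,-0.1],[0,0.18,0],255],[[-0.125,0,-0.1],[0,0.18,0],255],[[-0.125,0,-0.1],[0,0.18,0],255]]'
python3 -m creep '[[[-0.125,0,-0.1],[0,0.18,0],255],[[-0.125,0,-0.1],[0,0.18,0],255],[[-0.125,0,-0.1],[0,0.18,0],255],[[-0.125,0,-0.1],[0,0.18,0],255],[[0,0,0],[0,0,0],255],[[0,0,0],[0,0,0],255]]'
cat > st.py <<'E'
import sys
from station import robot
from h import *
t=sys.argv[1]
f=robot.grab_frame("side"); pickle.dump(f,open(f"pics/s{t}.pkl","wb")); cv2.imwrite(f"pics/s{t}.png",cv2.resize(f["color"][150:260,130:260],None,fx=5,fy=5,interpolation=cv2.INTER_CUBIC)[:,:,::-1])
f=robot.grab_frame("top"); pickle.dump(f,open(f"pics/t{t}.pkl","wb")); 
o=robot.get_obs(); w=robot.grab_frame("wrist"); pickle.dump((o,w),open(f"pics/w{t}.pkl","wb"))
np.set_printoptions(precision=4,suppress=True)
R=o["orientation"]; p=o["eef_pos"]; print(o["clock"],"grasp",p+.164*R[:,2],"pitch",np.arcsin(R[2,0]),"roll",R[2,1],"F",o["ft_force"],"M",o["ft_torque"],o["finger_gap"])
for n,f,(u0,u1,v0,v1),oo in (("side",pickle.load(open(f"pics/s{t}.pkl","rb")),(140,235,170,250),None),("top",f,(170,235,145,230),None)):
    g=np.stack(np.meshgrid(np.arange(u0,u1),np.arange(v0,v1)),-1).reshape(-1,2)
    P,ok=cloud(f,g,oo); c=f["color"][g[:,1],g[:,0]].astype(int)
    m=ok&(P[:,2]>.036)&(P[:,2]<.1)&(c.max(1)-c.min(1)<25)&(c.mean(1)>115); Q=P[m]
    A=np.c_[Q[:,:2],np.ones(len(Q))]; k=np.ones(len(Q),bool)
    for _ in range(10):
        x=np.linalg.lstsq(A[k],Q[k,2],rcond=None)[0]; r=Q[:,2]-A@x; k=abs(r)<max(.0015,1.5*np.median(abs(r)))
    B=Q[k]; lx=np.array([.9685,-.249]); ly=np.array([.249,.9685])
    a=B[:,:2]@lx; b=B[:,:2]@ly
    print(n,"slope along lidx",x[:2]@lx,"lidy",x[:2]@ly,"lidx far",np.percentile(a,99.5),"lidy ext",np.percentile(b,[.5,99.5]),"world min/max",B.min(0),B.max(0),len(B),r[k].std(),"z at axis",)
E
python3 st.py 3
```

```text
clock: 9.05
eef_pos: [0.5417, 0.1811, 0.2267]
orientation: [[-0.95, 0.249, -0.19], [0.244, 0.968, 0.049], [0.196, 0.0, -0.981]]
ft_force: [-0.3, 0.1, -0.8]
finger_gap: 0.0154
clock: 9.65
eef_pos: [0.5553, 0.1777, 0.2334]
orientation: [[-0.933, 0.249, -0.259], [0.24, 0.968, 0.067], [0.268, 0.0, -0.963]]
ft_force: [0.9, 0.9, -0.5]
finger_gap: 0.0158
9.75 grasp [0.5125 0.1886 0.0754] pitch 0.2709196908119966 roll -0.00015915915804471425 F [ 0.5249  0.2537 -1.1126] M [-0.0045 -0.5515  0.0163] 0.01586330034180095
side slope along lidx -0.276416790966395 lidy -0.0035935750555132345 lidx far 0.5875905821590575 lidy ext [0.2518 0.3743] world min/max [0.4827 0.0986 0.0411] [0.657  0.2338 0.0902] 485 0.0006190063107268961 z at axis
top slope along lidx -0.28267982278962434 lidy 0.21346067102815663 lidx far 0.45649944489904776 lidy ext [0.302  0.3157] world min/max [0.4844 0.1852 0.0759] [0.5201 0.1997 0.0884] 22 0.00101261189992757 z at axis
```

View pics/s3.png

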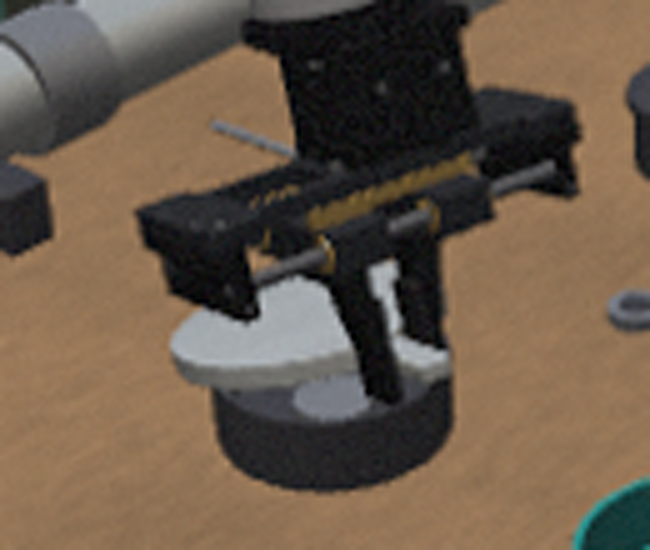

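The lid slope of 0.27 matches the tool pitch, so the grip is rigid. The tab rose about 20 mm and the far edge is still on the rim. Now I'll raise the lid straight up 18 mm, with up in tool axes being (0.268, 0, -0.963).

```bash

python3 -m creep '[[[0.048,0,-0.173],[0,0,0],255],[[0.048,0,-0.173],[0,0,0],255],[[0.048,0,-0.173],[0,0,0],255],[[0.048,0,-0.173],[0,0,0],255],[[0,0,0],[0,0,0],255],[[0,0,0],[0,0,0],255]]'
python3 st.py 4
```

```text
clock: 10.4
eef_pos: [0.5552, 0.1776, 0.2516]
orientation: [[-0.933, 0.249, -0.259], [0.24, 0.969, 0.067], [0.268, -0.0, -0.964]]
ft_force: [-0.3, -0.2, -3.0]
finger_gap: 0.0158
10.5 grasp [0.5126 0.1885 0.0933] pitch 0.2713592442290323 roll -0.00023383029171425546 F [ 0.6513  0.1044 -2.2849] M [-0.0377 -0.4022 -0.0635] 0.01585739398028227
side slope along lidx -0.28152128684113964 lidy -0.0005828604856895496 lidx far 0.592505709971016 lidy ext [0.2508 0.3755] world min/max [0.507  0.1004 0.0577] [0.6572 0.2341 0.0999] 472 0.0006416472653016101 z at axis
top slope along lidx 0.05480424051392413 lidy -0.2063001388174037 lidx far 0.4584952116821982 lidy ext [0.3028 0.3171] world min/max [0.4895 0.1859 0.0949] [0.5228 0.2016 0.0989] 8 0.000833020946339807 z at axis
```

View pics/s4.png

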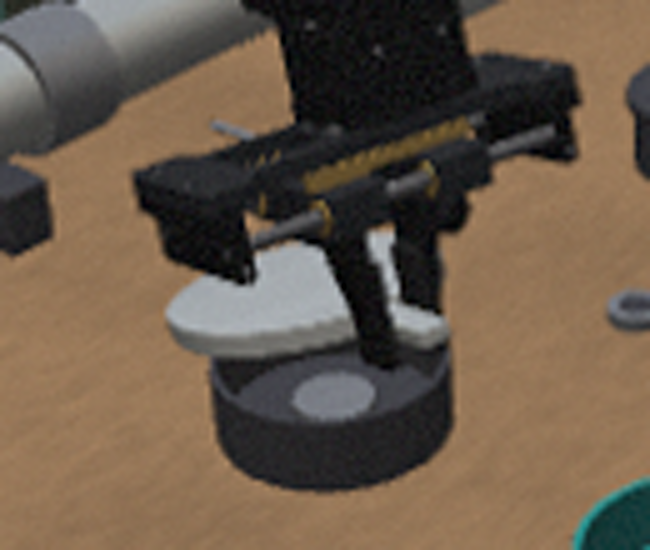

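The lid is hanging free (2.3 N, slope unchanged), with its lowest edge an estimated 4.5 mm above the rim. I'll locate the dish centre now that its mouth is visible.

```bash
python3 - <<'E'
from h import *
from scipy.optimize import least_squares
np.set_printoptions(precision=4,suppress=True)
lx=np.array([.9685,-.249]); ly=np.array([.249,.9685])
for t in ("3","4"):
    f=pickle.load(open(f"pics/s{t}.pkl","rb"))
    # bearing
    b=f["color"][222:237,184:208].astype(int); 
    g=np.stack(np.meshgrid(np.arange(184,208),np.arange(222,237)),-1).reshape(-1,2)
    P,ok=cloud(f,g); c=f["color"][g[:,1],g[:,0]].mean(1); m=ok&(c>85)&(P[:,2]<.02)&(P[:,2]>.006)
    print("bearing depth",P[m].mean(0),m.sum(),"rays",onplane(f,g[m],.012).mean(0))
    g=np.stack(np.meshgrid(np.arange(168,225),np.arange(215,250)),-1).reshape(-1,2)
    P,ok=cloud(f,g); c=f["color"][g[:,1],g[:,0]].astype(int)
    # outer wall: camera-facing: radius from guess >0.055
    c0=np.array([.577,.169])
    m=ok&(P[:,2]>.008)&(P[:,2]<.038)&(c.mean(1)<80)&(np.hypot(*(P[:,:2]-c0).T)>.054)&(((P[:,:2]-c0)@(f["origin"][:2]-c0))>0)
    Q=P[m]
    for _ in range(3):
        r=least_squares(lambda p:np.hypot(Q[:,0]-p[0],Q[:,1]-p[1])-.058,c0,loss="soft_l1",f_scale=.001)
        Q=Q[abs(r.fun)<.004]if len(r.fun)==len(Q) else Q
    print("wall fit",r.x,len(Q),np.std(r.fun),"along lid",r.x@lx,r.x@ly)
# top initial: dish side visible + bearing not. lid top in side view 4 -> lid axis in lid y
for t in ("3","4"):
  o,w=pickle.load(open(f"pics/w{t}.pkl","rb")); cv2.imwrite(f"pics/w{t}.png",w["color"][:,:,::-1])
g=np.array(lx); o,_=pickle.load(open("pics/w4.pkl","rb")); R=o["orientation"]; gp=o["eef_pos"]+.164*R[:,2]
print("grasp lid coords",gp[:2]@lx,gp[:2]@ly)
E
```

```text
bearing depth [0.5783 0.1712 0.0173] 107 rays [0.5841 0.1657 0.012 ]
wall fit [0.5785 0.1691] 475 0.0012810211382243393 along lid 0.5181978793642528 0.30780894421232774
bearing depth [0.5783 0.1692 0.0175] 122 rays [0.5843 0.1635 0.012 ]
wall fit [0.5785 0.169 ] 486 0.0013239191126055566 along lid 0.5181648272835592 0.30776025127473683
grasp lid coords 0.44947999562347024 0.310195177373595
```

View pics/w4.png

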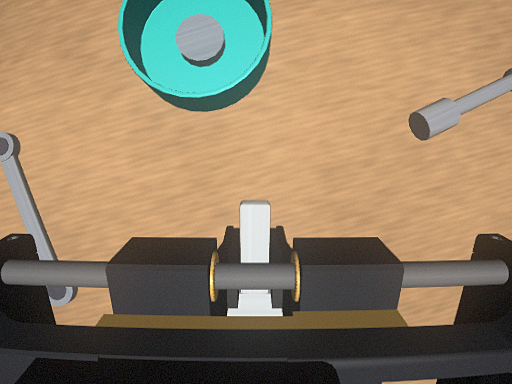

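The wall fit gives the dish centre at (0.5785, 0.169), which agrees with the bearing. Now I'll level the lid about its lowest (far) edge by −0.271 rad, keeping the whole lid just above the rim.

```bash

python3 -m creep '[[[0.228,0,0.217],[0,-0.3235,0],255],[[0.228,0,0.217],[0,-0.3235,0],255],[[0.228,0,0.217],[0,-0.3235,0],255],[[0.228,0,0.217],[0,-0.3235,0],255]]'
python3 -m creep '[[[0.228,0,0.217],[0,-0.3235,0],255],[[0.228,0,0.217],[0,-0.3235,0],255],[[0.228,0,0.217],[0,-0.3235,0],255],[[0.228,0,0.217],[0,-0.3235,0],255],[[0,0,0],[0,0,0],255],[[0,0,0],[0,0,0],255]]'
python3 st.py 5
```

```text
clock: 10.95
eef_pos: [0.5287, 0.1845, 0.235]
orientation: [[-0.96, 0.249, -0.13], [0.247, 0.969, 0.033], [0.134, 0.0, -0.991]]
ft_force: [-0.4, -0.6, -1.8]
finger_gap: 0.0157
clock: 11.55
eef_pos: [0.5053, 0.1905, 0.2157]
orientation: [[-0.969, 0.249, -0.001], [0.249, 0.969, -0.0], [0.001, -0.0, -1.0]]
ft_force: [0.6, 0.2, -2.3]
finger_gap: 0.0155
11.65 grasp [0.5057 0.1904 0.0519] pitch 0.0005850829422496041 roll 0.00019917983121231638 F [-0.9805  0.0212 -1.7986] M [ 0.1446  0.0415 -0.0179] 0.015764384683889254
side slope along lidx -0.008435694684771042 lidy -6.57044518849974e-05 lidx far 0.5816804149588571 lidy ext [0.2912 0.3749] world min/max [0.4742 0.1433 0.0541] [0.6482 0.2332 0.0579] 222 0.000833262716040424 z at axis
top slope along lidx -0.011048158664042606 lidy -0.009822899390477613 lidx far 0.5945133160767399 lidy ext [0.2429 0.3595] world min/max [0.546  0.1022 0.05  ] [0.6568 0.2113 0.0585] 456 0.0020008890604356283 z at axis
```

View pics/s5.png

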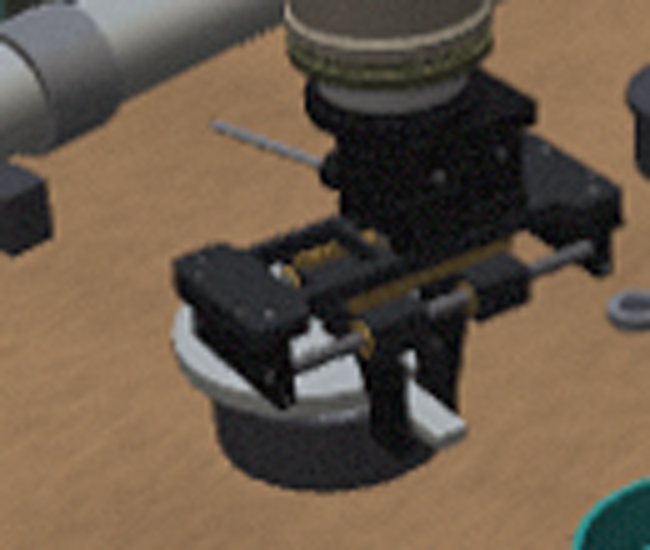

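```bash
cat > lc.py <<'E'
import sys
from h import *
from scipy.optimize import least_squares
np.set_printoptions(precision=4,suppress=True)
lx=np.array([.9685,-.249]); ly=np.array([.249,.9685])
t=sys.argv[1]; zt=float(sys.argv[2]); guess=np.array([float(sys.argv[3]),float(sys.argv[4])])
for n,(u0,u1,v0,v1) in (("s",(140,235,165,256)),("t",(170,240,140,225))):
    f=pickle.load(open(f"pics/{n}{t}.pkl","rb"))
    g=np.stack(np.meshgrid(np.arange(u0,u1),np.arange(v0,v1)),-1).reshape(-1,2)
    P,ok=cloud(f,g); c=f["color"][g[:,1],g[:,0]].astype(int)
    m=ok&(c.max(1)-c.min(1)<25)&(c.mean(1)>115)&(P[:,2]>zt-.013)&(P[:,2]<zt+.004)
    M=np.zeros((384,512),np.uint8); M[g[m][:,1],g[m][:,0]]=255
    # silhouette pixels whose neighbour is background bench/wood (colourful), on plate circle
    cs,_=cv2.findContours(M,cv2.RETR_EXTERNAL,cv2.CHAIN_APPROX_NONE); ct=np.vstack(cs)[:,0]
    col=f["color"].astype(int); sat=(col.max(2)-col.min(2)>30).astype(np.uint8); near=cv2.dilate(sat,np.ones((5,5)))
    ct=ct[near[ct[:,1],ct[:,0]]>0]
    W=onplane(f,ct,zt)[:,:2]
    rel=W-guess; rr=np.hypot(*rel.T); W=W[(abs(rr-.067)<.006)]
    # only points on far-from-camera side (upper rim silhouette) are true top-edge points
    cd=f["origin"][:2]-guess; side=((W-guess)@cd)/np.linalg.norm(cd)
    if n=="s": W=W[side<.03]
    r=least_squares(lambda q:np.hypot(W[:,0]-q[0],W[:,1]-q[1])-.067,guess,loss="soft_l1",f_scale=.001)
    an=np.degrees(np.arctan2(*(W-r.x).T[::-1])); print(n,"lid c",r.x,"lid coords",r.x@lx,r.x@ly,len(W),np.std(r.fun),"angles",np.histogram(an,12,(-180,180))[0])
    if n=="s":
        m2=ok&(c.max(1)-c.min(1)<25)&(c.mean(1)>60)&(P[:,2]>zt-.011)&(P[:,2]<zt-.002); Q=P[m2]; Q=Q[abs(np.hypot(*(Q[:,:2]-guess).T)-.067)<.006]
        r=least_squares(lambda q:np.hypot(Q[:,0]-q[0],Q[:,1]-q[1])-.067,guess,loss="soft_l1",f_scale=.001); print("  skirt",r.x,r.x@lx,r.x@ly,len(Q),np.std(r.fun))
E
python3 lc.py 5 .0569 .593 .167
python3 - <<'E'
# same method applied to dish in the initial top view is not visible; dish via top frame now
from h import *
E
```

```text
s lid c [0.5859 0.1696] lid coords 0.5251787311927764 0.3101759251373875 11 0.0007596659497483482 angles [0 0 0 0 0 0 2 7 2 0 0 0]
  skirt [0.5913 0.1658] 0.531394632408427 0.3078491932916051 117 0.0016637577431839004
t lid c [0.5885 0.1688] lid coords 0.5279609621073174 0.31005870254021317 48 0.0014745160565849287 angles [ 0  6 10 10  8  8  3  3  0  0  0  0]
```

```bash

python3 -m creep '[[[0.18,-0.01,0],[0,0,0],255],[[0.18,-0.02,0],[0,0,0],255],[[0.17,-0.01,0],[0,0,0],255],[[0,0,0],[0,0,0],255],[[0,0,0],[0,0,0],255]]'
python3 st.py 6; python3 lc.py 6 .0569 .579 .169
```

```text
clock: 12.2
eef_pos: [0.4922, 0.1928, 0.2157]
orientation: [[-0.969, 0.249, 0.0], [0.249, 0.969, -0.0], [-0.0, -0.0, -1.0]]
ft_force: [0.5, -0.0, -1.2]
finger_gap: 0.0156
12.3 grasp [0.4924 0.1927 0.0517] pitch -5.454528376295564e-05 roll -6.871785953931598e-06 F [-0.1052 -0.388  -1.1304] M [ 0.1381 -0.0098  0.0026] 0.01575635698491727
side slope along lidx -0.004717036901354778 lidy -0.00525138668803367 lidx far 0.5661875536984118 lidy ext [0.2916 0.3745] world min/max [0.462  0.1453 0.054 ] [0.6352 0.2359 0.0578] 212 0.0007915013763123046 z at axis
top slope along lidx -0.008166967289936815 lidy 0.0001536220949325821 lidx far 0.5809493341701399 lidy ext [0.2425 0.3607] world min/max [0.5303 0.1026 0.0501] [0.6411 0.2175 0.0575] 500 0.0018959383133077454 z at axis
s lid c [0.5725 0.1717] lid coords 0.5117202016219304 0.30885492750758303 12 0.0007251416296938213 angles [0 0 0 0 0 0 3 8 1 0 0 0]
  skirt [0.5787 0.1681] 0.5186047877067992 0.3068804448532049 122 0.0017743931976773812
t lid c [0.5748 0.1711] lid coords 0.5141214551836863 0.3088646983345951 56 0.0014396921024871915 angles [ 0  5 11 10 10  9  6  5  0  0  0  0]
```

View pics/s6.png

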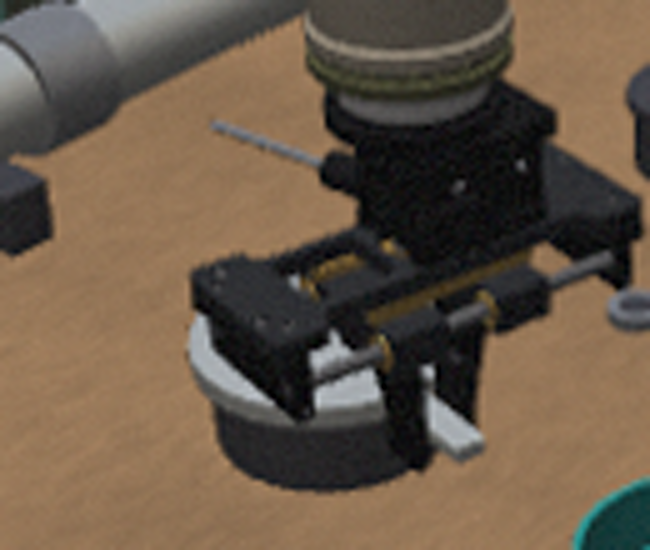

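The side view puts the lid within 1 mm of the dish axis, but the top view gives a lid x about 4 mm less. I'll resolve that with a dish measurement in both cameras, using the dish's foot edge on the bench plane.

```bash
python3 - <<'E'
from h import *
from scipy.optimize import least_squares
np.set_printoptions(precision=4,suppress=True)
lx=np.array([.9685,-.249]); ly=np.array([.249,.9685])
c0=np.array([.579,.169])
for n in ("top0","side0","t4","s4","t6","s6"):
    f=pickle.load(open(f"pics/{n}.pkl","rb")); s=4
    col=cv2.resize(f["color"],None,fx=s,fy=s,interpolation=cv2.INTER_LINEAR).astype(int)
    wood=((col[...,0]-col[...,2])>35)
    # cast radial lines on bench plane from the dish centre toward camera side
    cd=f["origin"][:2]-c0; a0=np.arctan2(cd[1],cd[0]); pts=[]
    R,p=campose(f)
    for a in a0+np.radians(np.arange(-80,81,4)):
        rr=np.arange(.045,.085,.0003); W=np.c_[c0[0]+rr*np.cos(a),c0[1]+rr*np.sin(a),0*rr]
        q=(W-p)@R; q=q*[1,-1,-1]
        uv=cv2.projectPoints(q,np.zeros(3),np.zeros(3),f["K"],np.array(f["D"]))[0][:,0]
        xy=np.round((uv+.5)*s-.5).astype(int); w=wood[xy[:,1],xy[:,0]]
        i=len(w)-1
        while i>0 and w[i]: i-=1
        # only accept if just inside is dark (dish wall)
        px=col[xy[max(i-6,0),1],xy[max(i-6,0),0]]
        if 5<i<len(w)-2 and px.mean()<85 and px.max()-px.min()<25: pts.append(W[i,:2])
    W=np.array(pts)
    if len(W)<6: print(n,"few",len(W)); continue
    r=least_squares(lambda q:np.hypot(W[:,0]-q[0],W[:,1]-q[1])-.058,c0,loss="soft_l1",f_scale=.001)
    print(n,"dish",r.x,"lid coords",r.x@lx,r.x@ly,len(W),np.std(r.fun))
E
```

```text
top0 dish [0.5803 0.1707] lid coords 0.5195664522634781 0.3098118894253676 25 0.0003300176243190167
side0 dish [0.5806 0.1672] lid coords 0.5207234599725269 0.3064797604701206 40 0.0005479142875801282
t4 dish [0.5698 0.1879] lid coords 0.5050395332338066 0.3238074158897666 8 0.0049827125443285426
s4 dish [0.5808 0.1672] lid coords 0.5208584470147385 0.30653130896320946 40 0.0005284861730012971
t6 few 0
s6 dish [0.58   0.1669] lid coords 0.5201622610550546 0.30605469324210294 36 0.004165122907549117
```

```bash
cat > lr.py <<'E'
import sys
from h import *
from scipy.optimize import least_squares
np.set_printoptions(precision=4,suppress=True)
lx=np.array([.9685,-.249]); ly=np.array([.249,.9685])
def run(n,zt,c0):
    f=pickle.load(open(f"pics/{n}.pkl","rb")); s=4
    col=cv2.resize(f["color"],None,fx=s,fy=s,interpolation=cv2.INTER_LINEAR).astype(int)
    wood=((col[...,0]-col[...,2])>35); R,p=campose(f)
    cd=f["origin"][:2]-c0; ac=np.degrees(np.arctan2(cd[1],cd[0])); pts=[];an=[]
    for a in np.arange(-180,180,3):
        if abs((a-ac+180)%360-180)<75: continue   # camera side: silhouette is skirt bottom, skip
        rr=np.arange(.057,.080,.0003); W=np.c_[c0[0]+rr*np.cos(np.radians(a)),c0[1]+rr*np.sin(np.radians(a)),zt+0*rr]
        q=((W-p)@R)*[1,-1,-1]; uv=cv2.projectPoints(q,np.zeros(3),np.zeros(3),f["K"],np.array(f["D"]))[0][:,0]
        xy=np.round((uv+.5)*s-.5).astype(int); w=wood[xy[:,1],xy[:,0]]
        if not w[-1]: continue
        i=len(w)-1
        while i>0 and w[i]: i-=1
        px=col[xy[max(i-12,0),1],xy[max(i-12,0),0]]
        if 5<i and px.mean()>115 and px.max()-px.min()<30: pts.append(W[i,:2]);an.append(a)
    W=np.array(pts)
    if len(W)<5: print(n,"few",len(W)); return
    r=least_squares(lambda q:np.hypot(W[:,0]-q[0],W[:,1]-q[1])-.067,c0,loss="soft_l1",f_scale=.001)
    print(n,"lid",r.x,"lid coords",r.x@lx,r.x@ly,len(W),"res",np.std(r.fun),"ang",an[0],an[-1])
run(sys.argv[1],float(sys.argv[2]),np.array([float(sys.argv[3]),float(sys.argv[4])]))
E
for k in t6 s6; do python3 lr.py $k .0567 .578 .169; done; for k in t5 s5; do python3 lr.py $k .0569 .592 .167; done; python3 lr.py top0 .054 .593 .166;python3 lr.py side0 .054 .593 .166
python3 -c "
import cv2,pickle
f=pickle.load(open('pics/t6.pkl','rb'));cv2.imwrite('pics/t6.png',cv2.resize(f['color'][130:240,150:260],None,fx=5,fy=5,interpolation=cv2.INTER_CUBIC)[:,:,::-1])"
```

```text
t6 lid [0.5761 0.1693] lid coords 0.5157891708606136 0.3074644959701577 41 res 0.0004828733446990263 ang -72 48
s6 lid [0.5752 0.1715] lid coords 0.5143830003286531 0.3093429059508496 11 res 0.0003443373249434424 ang 30 60
t5 lid [0.5891 0.1667] lid coords 0.5290363371033484 0.3080948797863279 42 res 0.0010652985494367178 ang -75 60
s5 lid [0.5882 0.1694] lid coords 0.5275160549194727 0.31052549300986687 11 res 0.00036989609009547544 ang 30 60
top0 lid [0.5891 0.1644] lid coords 0.5296488917562017 0.3058744099046724 70 res 0.0006482216427525651 ang -75 132
side0 lid [0.5844 0.1722] lid coords 0.5231019838441124 0.31230075628376747 32 res 0.0009894118152286291 ang -147 60
```

View pics/t6.png

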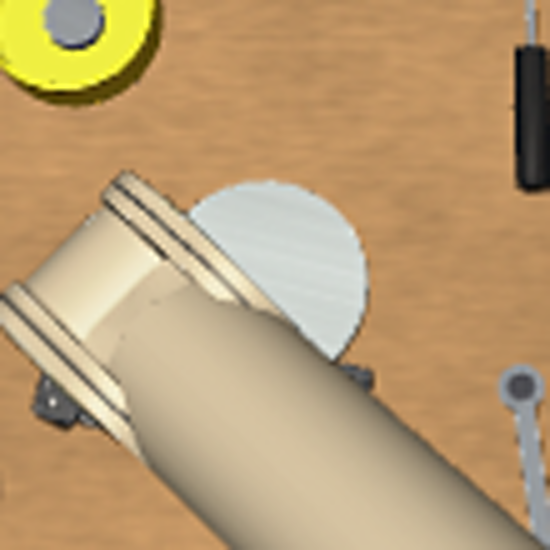

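Across methods the lid centre agrees with the dish to about ±2 mm, within the 5 mm play. I'll nudge about 1 mm toward the far side and lower in small steps while watching the force.

```bash

python3 -m creep '[[[-0.05,0.01,0],[0,0,0],255],[[0,0,0.08],[0,0,0],255],[[0,0,0.08],[0,0,0],255],[[0,0,0.08],[0,0,0],255],[[0,0,0],[0,0,0],255]]'
python3 -m creep '[[[0,0,0.04],[0,0,0],255],[[0,0,0.04],[0,0,0],255],[[0,0,0],[0,0,0],255]]'
python3 st.py 7; python3 lc.py 7 .0490 .579 .169; python3 lr.py t7 .049 .579 .169
```

```text
clock: 12.85
eef_pos: [0.4934, 0.1927, 0.2092]
orientation: [[-0.969, 0.249, -0.001], [0.249, 0.969, -0.0], [0.001, -0.0, -1.0]]
ft_force: [0.9, 0.4, -2.2]
finger_gap: 0.0159
clock: 13.15
eef_pos: [0.4934, 0.1927, 0.2075]
orientation: [[-0.969, 0.249, -0.0], [0.249, 0.969, -0.0], [0.0, -0.0, -1.0]]
ft_force: [0.9, 0.3, -2.5]
finger_gap: 0.0157
13.25 grasp [0.4935 0.1927 0.0436] pitch 0.00015928215086644126 roll -5.4454361539675745e-05 F [-0.1238  0.1462 -2.7973] M [ 0.0945 -0.012   0.0357] 0.015820439426785047
side slope along lidx -0.0086387617103028 lidy 0.004304544071824497 lidx far 0.5649522945389983 lidy ext [0.293  0.3745] world min/max [0.463  0.1476 0.0458] [0.6379 0.2367 0.0497] 212 0.0007693862328923801 z at axis
top slope along lidx -0.008990283669132286 lidy 0.006115315944931895 lidx far 0.5822741817639335 lidy ext [0.2423 0.3594] world min/max [0.5319 0.1031 0.0423] [0.6432 0.2147 0.0495] 465 0.001836459531997692 z at axis
s lid c [0.5725 0.1728] lid coords 0.51147128889283 0.3098789154717322 12 0.0007209935044236409 angles [0 0 0 0 0 0 3 8 1 0 0 0]
  skirt [0.5794 0.1681] 0.5192544420384927 0.3070665227280295 127 0.0016497451127334536
t lid c [0.5754 0.1705] lid coords 0.5147793185688492 0.3084222897391517 59 0.0013181556903446333 angles [ 0  5 10 11  8 11 10  4  0  0  0  0]
t7 lid [0.577  0.1689] lid coords 0.5167086578163871 0.3072866365337556 42 res 0.001062345601514822 ang -72 63
```

View pics/s7.png

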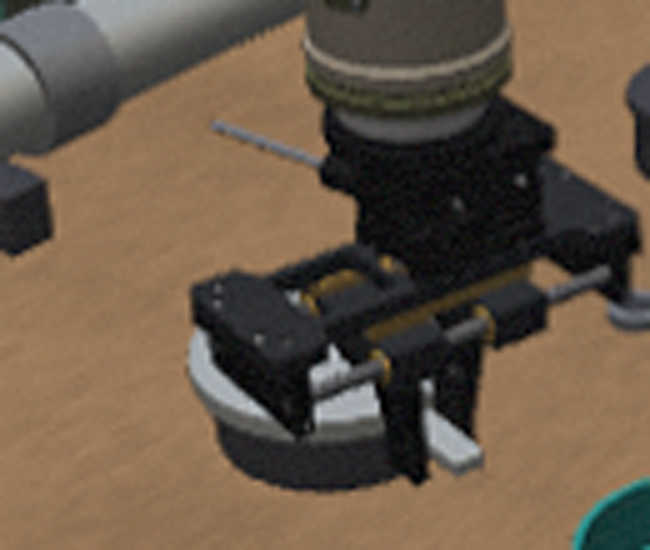

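The skirt is about 3 mm below the rim with no contact force, so it is round the dish. I'll lower the last few mm slowly.

```bash

python3 -m creep '[[[0,0,0.04],[0,0,0],255],[[0,0,0.04],[0,0,0],255],[[0,0,0.03],[0,0,0],255],[[0,0,0],[0,0,0],255],[[0,0,0],[0,0,0],255]]'
python3 -m creep '[[[0,0,0.02],[0,0,0],255],[[0,0,0],[0,0,0],255],[[0,0,0],[0,0,0],255]]'
python3 -m creep '[[[0,0,0.02],[0,0,0],255],[[0,0,0],[0,0,0],255],[[0,0,0],[0,0,0],255]]'
python3 -m creep '[[[0,0,0.02],[0,0,0],255],[[0,0,0],[0,0,0],255],[[0,0,0],[0,0,0],255]]'
```

```text
clock: 13.8
eef_pos: [0.4935, 0.1927, 0.2049]
orientation: [[-0.969, 0.249, -0.0], [0.249, 0.969, 0.0], [0.0, -0.0, -1.0]]
ft_force: [0.4, 0.2, -1.3]
finger_gap: 0.0157
clock: 14.1
eef_pos: [0.4935, 0.1928, 0.2046]
orientation: [[-0.968, 0.249, 0.0], [0.249, 0.968, -0.0], [-0.0, -0.0, -1.0]]
ft_force: [-2.5, -1.1, 3.5]
finger_gap: 0.0152
clock: 14.4
eef_pos: [0.4936, 0.1929, 0.2042]
orientation: [[-0.969, 0.249, 0.0], [0.249, 0.969, -0.0], [-0.0, -0.0, -1.0]]
ft_force: [-2.3, -0.8, 7.2]
finger_gap: 0.0155
clock: 14.7
eef_pos: [0.4936, 0.1928, 0.2039]
orientation: [[-0.968, 0.249, 0.0], [0.249, 0.968, -0.0], [-0.0, -0.0, -1.0]]
ft_force: [-4.5, -1.7, 9.8]
finger_gap: 0.0154
```

Contact is about 1 mm early, which fits the 0.006–0.008 rad residual tab-high tilt. I'll level that off before releasing.

```bash

python3 -m creep '[[[0.04,0,0],[0,-0.06,0],255],[[0,0,0],[0,0,0],255],[[0,0,0],[0,0,0],255]]'
python3 st.py 8; python3 lc.py 8 .0462 .579 .169; python3 lr.py t8 .0462 .579 .169
```

```text
clock: 15.0
eef_pos: [0.4926, 0.1931, 0.2038]
orientation: [[-0.969, 0.249, 0.006], [0.249, 0.969, -0.002], [-0.007, -0.0, -1.0]]
ft_force: [-3.1, -2.9, 9.0]
finger_gap: 0.0155
15.1 grasp [0.4936 0.1928 0.0398] pitch -0.006575623446126441 roll -0.00026024837133957826 F [-2.7891 -2.0809  8.9698] M [-0.3522  0.4738 -0.1216] 0.01565601217856203
side slope along lidx 0.029894782719792998 lidy 0.0018005947588167006 lidx far 0.5584423570988007 lidy ext [0.295  0.3747] world min/max [0.4641 0.1543 0.043 ] [0.631  0.2357 0.0495] 178 0.0007321320585348101 z at axis
top slope along lidx 0.02472078861548024 lidy 0.002743683642773259 lidx far 0.58329061027257 lidy ext [0.2431 0.3619] world min/max [0.5321 0.1031 0.0416] [0.6426 0.2179 0.0503] 518 0.0019282870762423864 z at axis
s lid c [0.5764 0.1692] lid coords 0.5160882675695527 0.3074354684429735 12 0.001294494113767546 angles [0 0 0 0 0 0 0 9 3 0 0 0]
  skirt [0.5797 0.1682] 0.519561991967921 0.3072298016785945 93 0.0013836256040417876
t lid c [0.5758 0.1705] lid coords 0.5151860165647504 0.3085009189758503 64 0.0015322874126884392 angles [ 0  5 10 10 11 11 11  6  0  0  0  0]
t8 lid [0.5779 0.1692] lid coords 0.5175782496787954 0.30778650772107785 44 res 0.0020363902497411504 ang -72 72
```

The slope flipped to +0.027. The tab was already seated at z≈0.2047, and pressing further levered the far edge up about the near rim. I'll reverse this gently by rotating back about the near-rim contact.

```bash

python3 -m creep '[[[-0.059,0,-0.011],[0,0.086,0],255],[[-0.059,0,-0.011],[0,0.086,0],255],[[-0.059,0,-0.011],[0,0.086,0],255],[[0,0,0],[0,0,0],255],[[0,0,0],[0,0,0],255]]'
python3 st.py 9; python3 lc.py 9 .0462 .579 .169; python3 lr.py t9 .0462 .579 .169
```

```text
clock: 15.65
eef_pos: [0.4969, 0.192, 0.2046]
orientation: [[-0.968, 0.249, -0.02], [0.249, 0.969, 0.005], [0.021, -0.0, -1.0]]
ft_force: [-3.5, -2.3, 9.5]
finger_gap: 0.0155
15.75 grasp [0.4936 0.1928 0.0407] pitch 0.020441521370600558 roll -0.00019065127547981554 F [-3.052  -1.5088  8.8518] M [-0.421   0.4598 -0.0211] 0.01562014790282316
side slope along lidx 0.0004161924050685215 lidy 0.007116511564253739 lidx far 0.5632518532289612 lidy ext [0.2924 0.3746] world min/max [0.4631 0.1515 0.0438] [0.6352 0.2371 0.0472] 199 0.0007543666347583671 z at axis
top slope along lidx -0.024222803269587742 lidy -0.005046810278478919 lidx far 0.5823749283435832 lidy ext [0.2426 0.3557] world min/max [0.5385 0.1031 0.04  ] [0.6439 0.2088 0.0489] 421 0.00203396350331805 z at axis
s lid c [0.5745 0.1707] lid coords 0.5139541236818908 0.30835334693155364 12 0.0010193231383620023 angles [0 0 0 0 0 0 1 9 2 0 0 0]
  skirt [0.5796 0.1685] 0.5193828834303096 0.30746069502792284 98 0.0013833746279774382
t lid c [0.5758 0.1705] lid coords 0.5151768846433223 0.30848274996233244 56 0.0013277654811419397 angles [ 0  3 10 11  8 10 11  3  0  0  0  0]
t9 lid [0.5775 0.169 ] lid coords 0.5171776141942064 0.307470967556017 38 res 0.00036311410450864544 ang -72 39
```

View pics/s9.png

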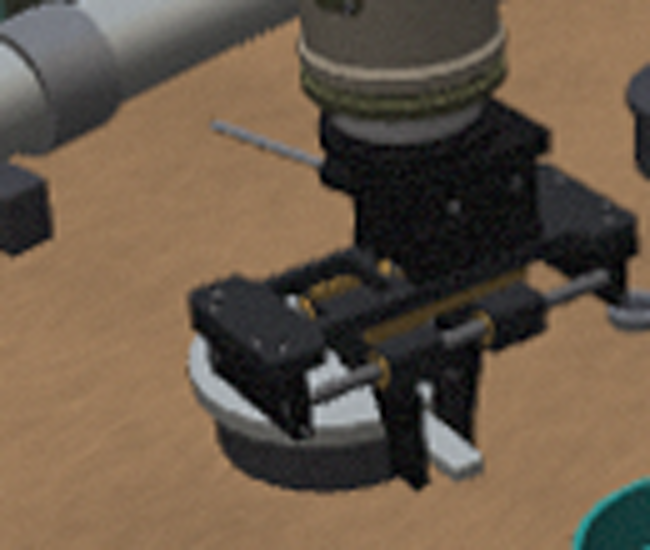

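The lid is flat (side slope 0.0004) and centred within about 2 mm. I'll relieve the residual downward force slightly, then open.

```bash

python3 -m creep '[[[0,0,-0.012],[0,0,0],255],[[0,0,-0.012],[0,0,0],255],[[0,0,0],[0,0,0],255]]'
python3 -m creep '[[[0,0,0],[0,0,0],200],[[0,0,0],[0,0,0],180],[[0,0,0],[0,0,0],120],[[0,0,0],[0,0,0],60],[[0,0,0],[0,0,0],0],[[0,0,0],[0,0,0],0],[[0,0,0],[0,0,0],0],[[0,0,0],[0,0,0],0]]'
python3 -m creep '[[[0,0,0],[0,0,0],0],[[0,0,0],[0,0,0],0],[[0,0,0],[0,0,0],0]]'
```

```text
clock: 16.1
eef_pos: [0.4969, 0.1919, 0.2048]
orientation: [[-0.968, 0.249, -0.02], [0.249, 0.969, 0.005], [0.021, 0.0, -1.0]]
ft_force: [-0.4, -0.5, 2.0]
finger_gap: 0.0152
clock: 16.9
eef_pos: [0.4968, 0.1919, 0.2048]
orientation: [[-0.968, 0.249, -0.02], [0.249, 0.969, 0.005], [0.021, -0.0, -1.0]]
ft_force: [0.4, -0.2, -0.3]
finger_gap: 0.0659
clock: 17.2
eef_pos: [0.4968, 0.1919, 0.2048]
orientation: [[-0.968, 0.249, -0.02], [0.249, 0.969, 0.005], [0.021, -0.0, -1.0]]
ft_force: [-0.7, 0.4, 0.4]
finger_gap: 0.0842
```

```bash

python3 -m creep '[[[0,0,-0.4],[0,0,0],0],[[0,0,-0.8],[0,0,0],0],[[0,0,-1],[0,0,0],0],[[0,0,-1],[0,0,0],0],[[0,0,-1],[0,0,0],0],[[0,0,-1],[0,0,0],0],[[0,0,-1],[0,0,0],0],[[0,0,-1],[0,0,0],0]]'
python3 -m creep '[[[0,-1,-0.5],[0,0,0],0],[[0,-1,0],[0,0,0],0],[[0,-1,0],[0,0,0],0],[[0,-1,0],[0,0,0],0],[[0,-1,0],[0,0,0],0],[[0,-1,0],[0,0,0],0],[[0,-1,0],[0,0,0],0],[[0,-1,0],[0,0,0],0]]'
python3 -m creep '[[[0,-1,0],[0,0,0],0],[[0,-1,0],[0,0,0],0],[[0,-1,0],[0,0,0],0],[[0,-1,0],[0,0,0],0],[[0,0,0],[0,0,0],0]]'
python3 st.py 10; python3 lc.py 10 .046 .579 .169; for k in t10 s10; do python3 lr.py $k .046 .579 .169; done
python3 - <<'E'
from h import *
a,b=[pickle.load(open(f"pics/{k}10.pkl","rb"))["color"] for k in "ts"]
A=cv2.resize(a[140:240,155:255],(400,400),interpolation=cv2.INTER_CUBIC);B=cv2.resize(b[180:260,150:230],(400,400),interpolation=cv2.INTER_CUBIC)
cv2.imwrite("pics/fin.png",np.hstack([A,B])[:,:,::-1]); cv2.imwrite("pics/t10.png",a[:,:,::-1])
E
```

```text
clock: 18.0
eef_pos: [0.5002, 0.1911, 0.3866]
orientation: [[-0.968, 0.249, -0.02], [0.248, 0.969, 0.005], [0.02, 0.0, -1.0]]
ft_force: [1.4, 1.1, 0.9]
finger_gap: 0.0872
clock: 18.8
eef_pos: [0.4504, -0.0033, 0.3979]
orientation: [[-0.968, 0.248, -0.02], [0.248, 0.969, 0.005], [0.02, -0.0, -1.0]]
ft_force: [-0.1, 0.1, -0.4]
finger_gap: 0.0872
clock: 19.3
eef_pos: [0.4252, -0.1023, 0.3977]
orientation: [[-0.967, 0.253, -0.02], [0.253, 0.968, 0.004], [0.021, -0.001, -1.0]]
ft_force: [-0.3, 0.1, 0.1]
finger_gap: 0.0868
19.4 grasp [ 0.4228 -0.0985  0.2337] pitch 0.02041874929332807 roll -7.529420563674198e-05 F [ 0.6096 -0.4873  0.0824] M [ 0.1499 -0.1532  0.0454] 0.0872395308755803
side slope along lidx -0.0017194771653677346 lidy -0.006705983596566735 lidx far 0.5812153089236165 lidy ext [0.2458 0.372 ] world min/max [0.4629 0.1047 0.0439] [0.6441 0.2359 0.0475] 1126 0.0007788673919814224 z at axis
top slope along lidx 0.003932854659048715 lidy -0.0063549119116412586 lidx far 0.5805809078828879 lidy ext [0.2452 0.3713] world min/max [0.4662 0.103  0.0402] [0.6434 0.2341 0.0475] 949 0.0017318358610081794 z at axis
s lid c [0.576  0.1723] lid coords 0.5149343009543842 0.31027171933517084 74 0.0011467230148213153 angles [ 2  8  9 12 13 12  8  8  2  0  0  0]
  skirt [0.5795 0.1682] 0.5193131656003127 0.30723313179327283 175 0.0017891110298392401
t lid c [0.5774 0.1684] lid coords 0.5172761990349163 0.30688158126990933 116 0.0011448850716969195 angles [10  9 10 10  8 10 10 10 10  9 11  9]
t10 lid [0.5775 0.1683] lid coords 0.5174305404325386 0.30679160112075715 70 res 0.000580579652520797 ang -72 135
s10 lid [0.5784 0.1698] lid coords 0.5178680736204103 0.30843647888665715 70 res 0.0004642954346589256 ang -147 60
```

View pics/fin.png

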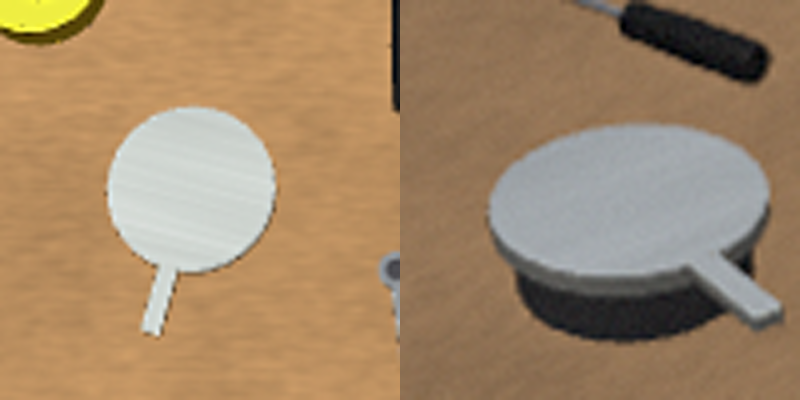

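View pics/t10.png

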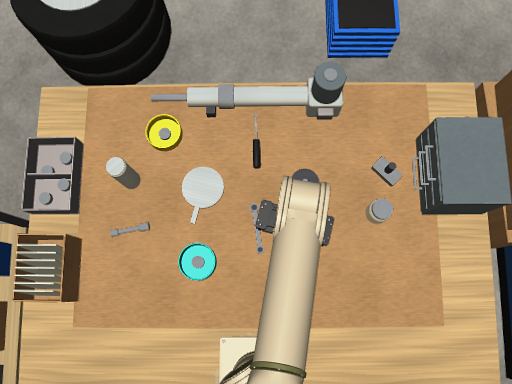

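The final views show the lid level (slope ≤0.007) and seated. Its centre is (0.5775–0.5795, 0.168–0.170) against the dish at about (0.579, 0.169), and everything else looks unmoved. I'm handing in.

```bash
python3 -c "
from station import robot
print(robot.finish_job())"
```

```text
the job is handed in; nothing more can be done
None
```

The lid is back on the dish, flat and centred to within about 2–3 mm, with its skirt down round the outside. The gripper is clear, and I handed the job in at about 19 s.

- **Lifting:** I pinched the tab and tipped it up about 20 mm while the far edge stayed on the rim. I then raised the whole lid 18 mm, which put its lowest edge an estimated 4–5 mm above the rim. I levelled it, moved it over the centre of the dish, lowered it in small steps and let go.
- **Last checks:** The remaining slope is at most 0.007 rad. The top plate is at about 46 mm, as it should be when seated. The force read zero after release, and the top view showed nothing else visibly moved; the tin is partly behind the arm there.
- **Went wrong:** While seating I pressed about 1 mm too far, with roughly 10 N. That levered the far edge up about 3 mm and turned the lid slightly in the grip. I rotated it back until it measured flat before opening.
- **Disagreement:** The two cameras differ by 2–3 mm on how well the lid is centred. The side camera's wall and skirt fits say about 1 mm, and the top camera says about 3–4 mm uncorrected. That edge method has a small bias, and all the figures are within the 5 mm play.

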